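Tug the latched board carrier, then flip it over

ROBOT

A 6-joint arm with a two-finger parallel gripper is mounted at the origin on the work surface. World frame = base frame: x ahead of the robot, y to its left, z up, the work surface at z = 0. Lengths are in m, angles in rad, forces in N, time in s.
With the tool pointing down it reaches from about 0.275 to 0.825 m from the base axis. Payload 4.9 kg.
Tool frame: the origin (TCP) lies midway between the tips of the shut fingers; the grasp point (between the pads) lies 19 mm behind it (bot.grip_depth is the distance from the TCP to the grasp point, in m); z points along the fingers, y is the line along which they close (so a half turn about z gives the same grasp; the last joint's range is limited). The gripper opens to 85 mm and grips with 20 to 120 N. Pads are 22 mm wide; open, the fingers measure 114 mm over their backs; the gripper's body (76 mm by 85 mm) begins 54 mm behind the grasp point. The pads swing forward as they close: fully open they stand 13 mm farther back than shut.
Start: joints at [1.186, 0.326, -0.193, 1.052, 0, 1.437], TCP at [0.136, 0.533, 0.231] pointing down, gripper open.
Joint ranges: [-2.65, 2.65], [-0.97, 1.79], [-1.3, 1.35], [-1.93, 2.1], [-1.47, 1.37], [-3.14, 3.14]. Speed limits (rad/s): [2.57, 2.57, 3.14, 3.14, 3.14, 3.14].

INTERFACE

Orientations are given as a unit quaternion [w, x, y, z].
In Python, from cell import bot gives the robot as it stands. Calls block until the motion is done:
- bot.move_pose(position, orientation): joint-space move of the TCP to a pose.
- bot.move_linear(position, speed=0.15, rotation=None, until_force=None): straight line of the TCP; rotation=None keeps the orientation; speed is the mean speed in m/s. With until_force (N) it stops when the force on the tool has changed by that much, and returns True; else False.
- bot.goto_joints(angles): joint-space move.
- bot.set_gripper(opening, grasp_force=None): opening from 0.0 (shut) to 1.0 (fully open); grasp_force is the grip in N (None keeps the last); returns when the fingers have stopped.
- bot.wait(seconds).
- bot.solve_ik(position, orientation): joint angles nearest the present ones, or None.
- bot.camera(name): name is "side" or "top" or "wrist"; returns the picture (480x640x3 uint8, red, green, blue); there is no depth.
- bot.calibration(name): a dict with "mtx" (3x3 intrinsics, pixels), "k1" (the pictures are not rectified: a ray, as slopes to the right and down, at radius r is drawn at 1 + k1 r^2 times it, then the intrinsics apply), "extrinsics" (4x4, takes a point from world to camera coordinates); the wrist camera has in their place "hand_eye" (4x4, takes a point from camera to tool coordinates, whose origin is the TCP and whose axes are the flange's). Camera axes: x right, y down, z forward; pixel columns grow to the right and rows downward; lengths in m; the calibration is good to about 2 mm. A picture is of the moment at which its call begins: read the wrist's pose just before it. calibration takes no time and is no camera call.
A pose or a line that the arm cannot do raises bot.PlanningError and nothing moves.
- bot.close_job(): hands the job in; it is judged then, once.
Trained networks look in the newest picture that a camera, given by its name, has taken for a name from the list of things; names that differ only in an ending like _2 or _b are one class to them, and where a whole thing is asked for, a point or a joint stands for the part that bears it (a point fixed in the world has none). Each returns a list of dicts, best first, with "confidence" (0 to 1); they miss things now and then, are a little off and sometimes report something else, mostly with a low value. They report only what shows in the picture. A call takes as long as a camera call.
- bot.search_frame(camera, thing): "bbox" ([left, top, width, height] in pixels, round what is visible of it).
Readings, each from a call of its own:
- bot.read_clock(): time.
- bot.read_joint_positions(): joint angles.
- bot.read_joint_vel(): joint speeds.
- bot.read_joint_efforts(): joint torques, N m.
- bot.read_position(): TCP position.
- bot.read_tool_rot(): TCP orientation.
- bot.read_ft_force(): force on the tool from outside, world axes, zero at the start.
- bot.read_moment(): the same for the moment, N m.
- bot.read_gripper_width(): opening from 0.0 (shut) to 1.0 (fully open).
- bot.read_finger_force(): force on a finger pad.
Only numpy, scipy, OpenCV 4.12 (cv2) and the standard library are available. Lean on these libraries where they do the work, as an engineer would, in place of code of your own. Each camera call takes 0.05 s, during which the arm holds its last target. There are 200 camera calls.

TASK

On the flip-over stand that holds the L-shaped phone board, first make sure the latch holds: while the board still faces up, take the carrier by its pull bar and give it a steady tug straight out, away from the axle, until it stops against the latch. Then swing the carrier over the axle by the bar until it lies completely upside down, with the carrier sprung back home, and let go. Do not touch the other stand.

Things in the scene. Friction and masses are not known exactly. Their poses are not given: they have to be found in the camera images.
- stand: Flip-over stand with the L-shaped phone board (the other stand's board is a full rectangle). Fixed white base 140 x 196 x 12 mm; an upright at each side (y = +-90 mm), top at z = 106 mm. In it a grey frame turns on an axle along y, at x = 0, z = 90 mm; in the frame a black board carrier, 90 x 114 x 12 mm. Origin: centre of base underside; z up, x from the side where the pull bar starts to the far side.
- flip (a joint): Turn of frame and carrier on the axle, rad. 0: level, board up, pull bar at the stand's -x side (stop); 1.57: bar straight up; 3.14: upside down, bar at +x (stop). Starts 0 to 0.15. At turn a the bar's centre is at x = -r cos a, z = 90 mm + r sin a, r = 95 mm + pull. Friction (1 N at the bar) holds it anywhere. The round bar turns easily between fingers kept pointing down.
- carrier (a joint): Pull of the carrier out of its frame, away from the axle, m. 0: home; 0.010: stopped by the latch, which never gives. A spring draws it home: 2 N at first, 4.5 N at 10 mm. Its pull bar is a round steel rod, 10 mm thick, 80 mm long, parallel to the axle, on two 8 mm rods; between bar and carrier is an opening 64 mm wide (along the bar), 45 mm deep.
- other_stand: The second stand, same size and axes as the first, holding the plain rectangular board. Origin at the centre of its base's underside. Leave it alone.

How it is judged:
On the way:
1. with the board still facing up (turned less than 20 degrees), the carrier is tugged out at least 6 mm towards the latch's 10 mm stop and held there for 0.3 s (value of joint carrier above 0.006 m and value of joint flip below 0.35 rad), for 0.3 s.
At the end, for the whole second after the job is handed in: The carrier of the stand with the L-shaped board lies upside down within 11 degrees of level, at rest, sprung back home in its frame to within 3 mm (value of joint flip above 2.95 rad and value of joint carrier below 0.003 m and velocity of joint flip between -0.05 and 0.05 rad/s); the robot touches nothing.
It fails at once if the robot touches the other stand (with more than 0.5 N) (contact force between any of the fingers, the arm and other_stand above 0.5 N).
It also fails if it takes over 48 s, if anything falls off the work surface, if the arm or the gripper's body presses on something with over 40 N, if the wrist force passes 120 N, or if a joint passes its speed limit or range.

## Working session

There is one attempt and no reset: what is moved stays moved. The work goes in short steps, each a Python script; the robot and the scene stay as the last script left them, time stands still between calls to the robot, and variables do not carry over. Pictures are saved under pics/ and viewed, at most 10 in all, crops included, and the job is handed in when it is done.

```bash
mkdir -p pics; ls
python3 - <<'E'
from cell import bot
import cv2, numpy as np
for c in ["top","side"]:
    im=bot.camera(c); cv2.imwrite(f"pics/{c}0.png",im[:,:,::-1])
    for t in ["stand","other_stand","carrier"]:
        print(c,t,[(d["bbox"],round(d["confidence"],2)) for d in bot.search_frame(c,t)][:3])
    k=bot.calibration(c); print(np.array(k["mtx"]).round(1).tolist(),k["k1"],np.array(k["extrinsics"]).round(4).tolist())
print(bot.calibration("wrist"),bot.read_clock(),bot.read_tool_rot())
E
```

```text
pics
top stand [([372.7, 217.0, 136.3, 117.4], 0.57), ([132.9, 230.5, 130.4, 100.1], 0.31)]
top other_stand [([132.5, 230.7, 133.6, 102.5], 0.73)]
top carrier [([406.4, 230.7, 79.8, 101.8], 0.65)]
[[474.7, 0.0, 326.4], [0.0, 474.7, 245.8], [0.0, 0.0, 1.0]] -0.026993905991470828 [[-0.0302, -0.9995, -0.0063, 0.0098], [-0.9958, 0.0306, -0.0868, 0.5702], [0.0869, 0.0037, -0.9962, 0.8148], [0.0, 0.0, 0.0, 1.0]]
side stand [([295.5, 111.4, 95.4, 110.4], 0.76)]
side other_stand [([248.4, 284.6, 132.3, 160.6], 0.72)]
side carrier [([297.3, 113.0, 91.7, 108.0], 0.73), ([312.8, 132.0, 78.3, 35.3], 0.58)]
[[437.0, 0.0, 313.7], [0.0, 437.0, 241.7], [0.0, 0.0, 1.0]] -0.09730989111033304 [[-0.9931, -0.1169, 0.0108, 0.5368], [-0.0994, 0.7885, -0.6069, 0.0864], [0.0624, -0.6038, -0.7947, 0.7549], [0.0, 0.0, 0.0, 1.0]]
{'mtx': array([[332.03686596,   0.        , 320.99416708],
       [  0.        , 332.03686596, 244.41364342],
       [  0.        ,   0.        ,   1.        ]]), 'k1': -0.02093449349748652, 'hand_eye': array([[ 9.52435438e-05, -9.59420266e-01, -2.81980041e-01,
         7.15796336e-02],
       [ 9.99999263e-01,  4.32725115e-04, -1.13455467e-03,
         5.63542130e-04],
       [ 1.21053459e-03, -2.81979725e-01,  9.59419600e-01,
        -1.42613492e-01],
       [ 0.00000000e+00,  0.00000000e+00,  0.00000000e+00,
         1.00000000e+00]])} 0.4 [-3.76302694e-05  1.25066630e-01  9.92148334e-01 -1.43842742e-04]
```

View pics/top0.png

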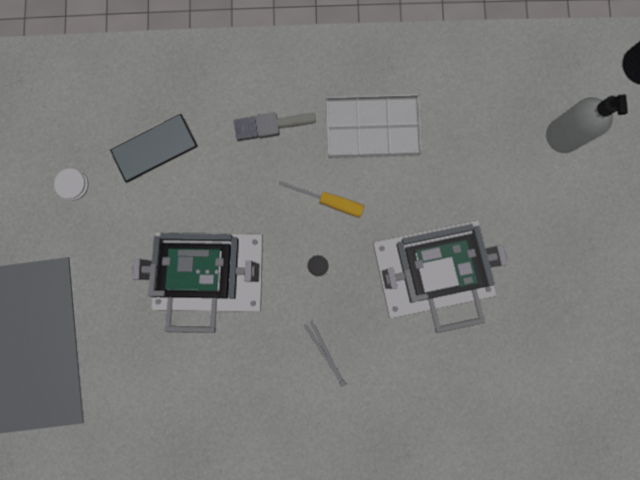

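View pics/side0.png

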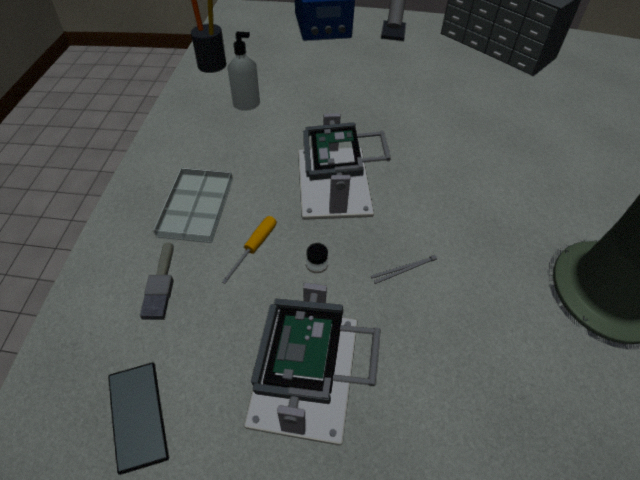

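The top picture shows two stands. The right one, base about (375,223)-(495,317), has a white notch in its board where the base shows through, so it is probably the L board, and its bar is at (437,331)-(483,321). I'll zoom in to confirm that and get exact corners.

```bash
python3 - <<'E'
import cv2
im=cv2.imread("pics/top0.png")[210:345,360:515]
cv2.imwrite("pics/top0c.png",cv2.resize(im,None,fx=4,fy=4,interpolation=cv2.INTER_CUBIC))
E
cat > h.py <<'E'
from cell import bot
import numpy as np, cv2
from scipy.optimize import least_squares
def project(P,cam,T=None):
    k=bot.calibration(cam); E=np.array(k["extrinsics"]) if T is None else T
    p=np.c_[P,np.ones(len(P))]@E.T; s=p[:,:2]/p[:,2:3]
    s=s*(1+k["k1"]*(s**2).sum(1,keepdims=True)); M=np.array(k["mtx"])
    return s@M[:2,:2].T+M[:2,2]
def toW(p,P):
    c,s=np.cos(p[2]),np.sin(p[2]); P=np.array(P,float)
    return np.c_[p[0]+c*P[:,0]-s*P[:,1],p[1]+s*P[:,0]+c*P[:,1],P[:,2]]
def bar(a,pull=0.,ys=(-.04,.04)):
    r=.095+pull
    return [[-r*np.cos(a),y,.09+r*np.sin(a)] for y in ys]
E
```

```text
(no output)
```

View pics/top0c.png

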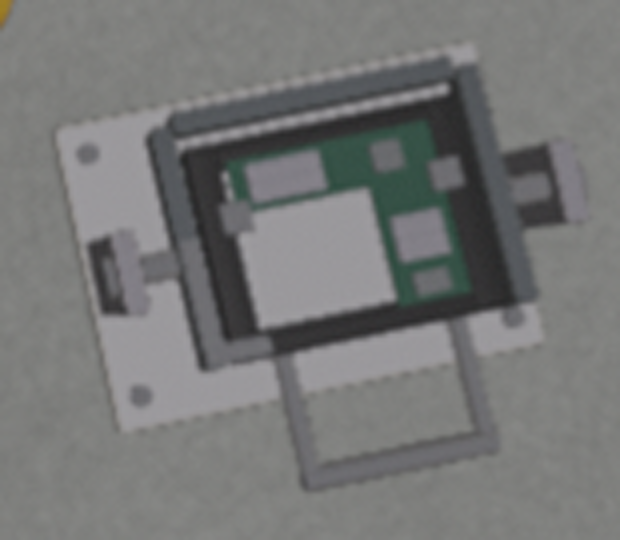

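The crop shows a white L-notch in the right-hand board, so that is the target. Base corners in the crop are (57,130), (475,42), (543,342) and (120,432), and the bar runs (308,480)-(497,443).

```bash
cat > /tmp/a.py <<'E'
from h import *
px=(np.array([[57,130],[475,42],[543,342],[120,432],[308,480],[495,443]])+.5)/4-.5+[360,210]
C=[[.07,.098,.012],[.07,-.098,.012],[-.07,-.098,.012],[-.07,.098,.012]]
spx=np.array([[388.,157.],[384.5,134.]])  # near end y+, far end y-
def f(q):
    B=toW(q,bar(q[3],ys=(.04,-.04)))
    return np.r_[(project(np.r_[toW(q,C),B],"top")-px).ravel(),.7*(project(B,"side")-spx).ravel()]
r=least_squares(f,[.5,-.2,0.1,.1]); print(r.x,r.fun.round(1))
print(project(toW(r.x,C),"side").round(0).tolist())
E
PYTHONPATH=. python3 /tmp/a.py
```

```text
Traceback (most recent call last):
  File "h.py", line 1, in <module>
    from cell import bot
ModuleNotFoundError: No module named 'cell'
```

```bash
python3 - < /tmp/a.py
```

```text
[ 0.52400189 -0.19979014  0.17228542  0.08582563] [-0.9 -0.4  0.6 -0.2  1.5  1.1 -0.2  1.1 -1.5  0.6  0.6 -0.5 -0.4  1.3
 -2.5 -1.7]
[[301.0, 216.0], [298.0, 148.0], [361.0, 146.0], [373.0, 213.0]]
```

```bash
cat >> h.py <<'E'
from scipy.spatial.transform import Rotation as R
def quat(yaw): # tool y along stand x, pointing down
    f=(yaw+np.pi/2)/2; return [0,np.cos(f),np.sin(f),0]
def wristT():
    q=np.array(bot.read_tool_rot()); T=np.eye(4)
    T[:3,:3]=R.from_quat(q[[1,2,3,0]]).as_matrix(); T[:3,3]=bot.read_position()
    return np.linalg.inv(T@np.array(bot.calibration("wrist")["hand_eye"]))
E
python3 - <<'E'
from h import *
p=[.524,-.1998,.1723]; 
w=toW(p,[[-.095,-.0,.24]])[0]
bot.move_pose(w.tolist(),quat(p[2]))
T=wristT(); im=bot.camera("wrist"); np.save("T1.npy",T)
C=[[.07,.098,.012],[.07,-.098,.012],[-.07,-.098,.012],[-.07,.098,.012]]
for a in (0,.086,.15):print(project(toW(p,bar(a)),"wrist",T).round(1).tolist())
print(project(toW(p,C),"wrist",T).round().tolist(),bot.read_position(),bot.read_clock(),bot.read_ft_force(),bot.read_joint_positions())
cv2.imwrite("pics/w1.png",im[:,:,::-1])
E
```

```text
[[320.3, 271.3], [320.4, 185.5]]
[[320.7, 274.5], [320.8, 186.6]]
[[321.5, 277.0], [321.7, 187.5]]
[[477.0, 122.0], [456.0, 293.0], [341.0, 293.0], [344.0, 122.0]] [ 0.43070378 -0.21550665  0.24001603] 3.2833 [-0.22052093 -0.20770578 -0.42602584] [-6.17427477e-01  1.93528245e-01 -3.48438326e-01  1.02881642e+00
  1.10912235e-04  7.79799250e-01]
```

View pics/w1.png

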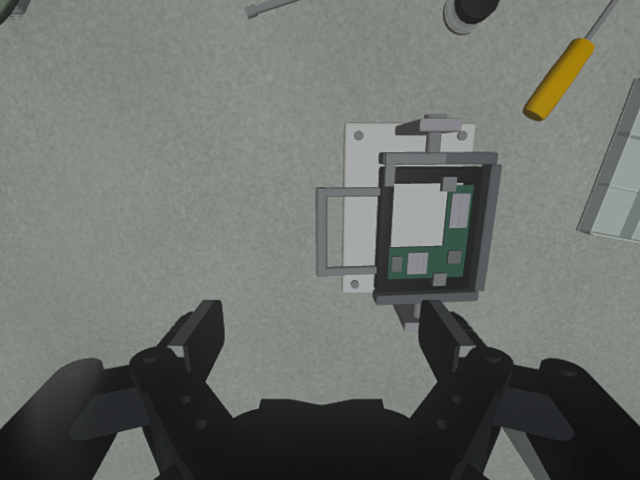

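The bar shows at u≈321.5, v 187–276, and the base corners match the prediction, so the pose is good and flip is about 0.1. Next I'll grasp it and tug.

Run:
```python
from h import *
p=[.524,-.1998,.1723]; a=.1
B=toW(p,bar(a,ys=(0,)))[0]; B[2]-=bot.grip_depth+.001
bot.set_gripper(.45,40)
bot.move_linear((B+[0,0,.05]).tolist(),speed=.2)
print("hit",bot.move_linear(B.tolist(),speed=.08,until_force=6))
f0=bot.read_ft_force(); bot.set_gripper(0,40)
print(bot.grip_depth,bot.read_gripper_width(),bot.read_finger_force(),f0,bot.read_ft_force(),bot.read_position())
d=toW([0,0,p[2]],[[-np.cos(a),0,np.sin(a)]])[0]
q0=np.array(bot.read_position())
print("stop",bot.move_linear((q0+d*.014).tolist(),speed=.02,until_force=9))
bot.wait(.6)
q1=np.array(bot.read_position()); print(q0,q1,(q1-q0)@d,bot.read_ft_force(),bot.read_gripper_width(),bot.read_clock())
np.save("q.npy",[q0,q1])
T=wristT(); cv2.imwrite("pics/w2.png",bot.camera("wrist")[:,:,::-1])
```

```text
hit False
0.0187 0.09969078728737675 38.959386348724365 [-6.75985867e-05 -1.16346072e+00  5.42911154e-01] [-1.52280388 -1.2266163   1.98066329] [ 0.43105461 -0.21630995  0.0801992 ]
stop True
[ 0.43105461 -0.21630995  0.0801992 ] [ 0.42205115 -0.21794206  0.08120913] 0.009205081285895445 [3.75616482 2.25526045 1.68262162] 0.09859823519049592 6.825
```

View pics/w2.png

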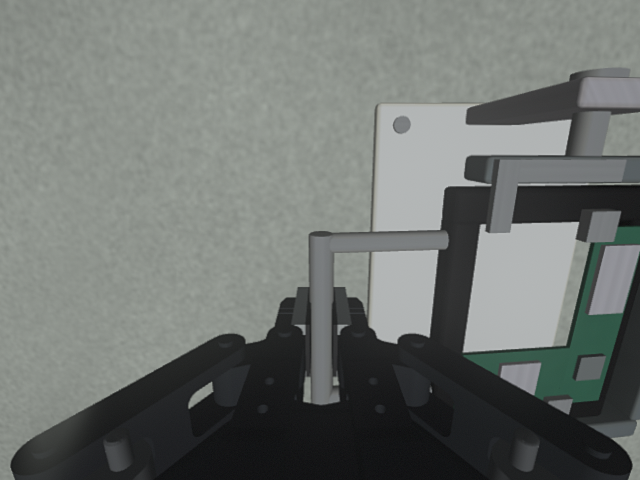

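The fingers hold the bar, pulled 9.2 mm out with about 5 N, which matches the spring near the latch. Next I'll swing it over.

Run:
```python
from h import *
p=[.524,-.1998,.1723]; g=bot.grip_depth
for a in np.r_[np.linspace(.1,np.pi,15)]:
    t=toW(p,bar(a,.003,ys=(0,)))[0]-[0,0,g]
    t[:2]+=np.array([-np.sin(p[2]),np.cos(p[2])])*(-.0006)
    h=bot.move_linear(t.tolist(),speed=.1,until_force=20)
    F=np.array(bot.read_ft_force()); print(round(a,2),h,F.round(1),(np.array(bot.read_position())-t).round(4),round(bot.read_gripper_width(),3))
    if h or np.linalg.norm(F)>25: break
print(bot.read_clock())
cv2.imwrite("pics/s3.png",bot.camera("side")[:,:,::-1])
```

```text
0.1 False [3.2 1.2 2. ] [-0.0001  0.0002 -0.0002] 0.099
0.32 False [ 2.   1.4 -1.3] [-0.0003  0.0002 -0.0002] 0.098
0.53 False [ 1.6  1.6 -1.7] [-0.0001  0.0003 -0.0004] 0.096
0.75 False [ 2.1  1.7 -3.3] [-0.0003  0.0003 -0.0005] 0.096
0.97 False [-3.7  2.1  4.8] [-0.0009  0.0001  0.0001] 0.095
1.19 False [-7.3  3.7 10.9] [-0.0013  0.0001  0.0007] 0.097
1.4 False [-1.9  4.5  7.8] [0.0005 0.0003 0.0008] 0.099
1.62 False [-1.5  3.8  5.7] [0.0005 0.0003 0.0004] 0.096
1.84 False [-0.4  4.1  5.4] [0.0007 0.0003 0.0001] 0.098
2.06 False [-0.2  2.7  0.7] [ 0.      0.0001 -0.0005] 0.098
2.27 False [-0.7  2.7 -0.8] [-0.0004  0.0001 -0.0004] 0.098
2.49 False [-1.1  2.7 -0.6] [-0.0005  0.0001 -0.0004] 0.102
2.71 False [-2.4  2.1 -0.6] [-0.0009  0.     -0.0001] 0.099
2.92 False [-2.2  2.5 -0.8] [-0.0005 -0.      0.0001] 0.098
3.14 True [-2.6  0.8  7.9] [0.0013 0.0003 0.0022] 0.097
12.0667
```

View pics/s3.png

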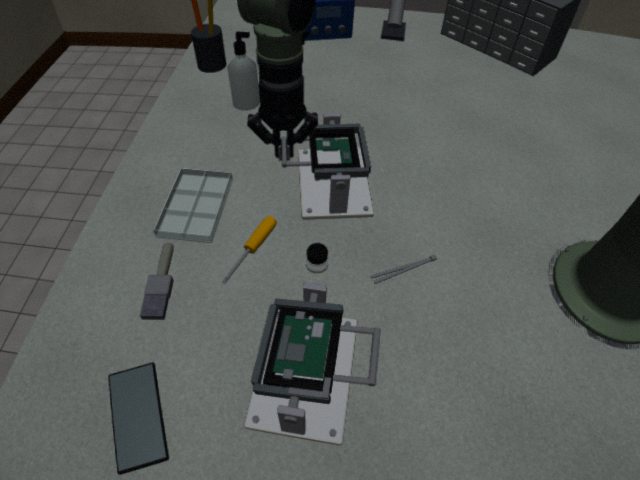

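The bar is at the far side and the carrier is level against its stop. I'll let go, retreat upwards and check.

Run:
```python
from h import *
p=[.524,-.1998,.1723]
bot.set_gripper(.4)
bot.wait(.2); print(bot.read_ft_force())
q=np.array(bot.read_position())
bot.move_linear((q+[0,0,.16]).tolist(),speed=.15)
bot.wait(.3); T=wristT(); im=bot.camera("wrist")
for a in (2.9,3.0,3.14):
  for pl in (0,.005): print(a,pl,project(toW(p,bar(a,pl)),"wrist",T).round(1).tolist())
print(bot.read_clock(),bot.read_ft_force()); cv2.imwrite("pics/w4.png",im[:,:,::-1])
s=bot.camera("side")[90:230,270:420]; cv2.imwrite("pics/s4.png",cv2.resize(s[:,:,::-1],None,fx=4,fy=4,interpolation=cv2.INTER_CUBIC))
B={(a,pl):project(toW(p,bar(a,pl)),"side") for a in(2.9,3.14) for pl in (0,.005)}
for k in B: print(k,((B[k]-[270,90])*4).round().tolist())
```

```text
[-0.31457295 -0.01403201  0.10606682]
2.9 0 [[315.6, 287.6], [315.3, 192.7]]
2.9 0.005 [[321.3, 288.2], [321.5, 192.9]]
3.0 0 [[317.8, 283.3], [317.7, 191.2]]
3.0 0.005 [[323.5, 283.7], [323.9, 191.3]]
3.14 0 [[319.0, 277.6], [319.0, 189.2]]
3.14 0.005 [[324.5, 277.7], [324.9, 189.2]]
14.25 [ 0.26553734 -0.22010266 -0.36146509]
(2.9, 0) [[65.0, 152.0], [67.0, 262.0]]
(2.9, 0.005) [[55.0, 150.0], [56.0, 261.0]]
(3.14, 0) [[61.0, 189.0], [63.0, 299.0]]
(3.14, 0.005) [[51.0, 189.0], [52.0, 300.0]]
```

View pics/w4.png

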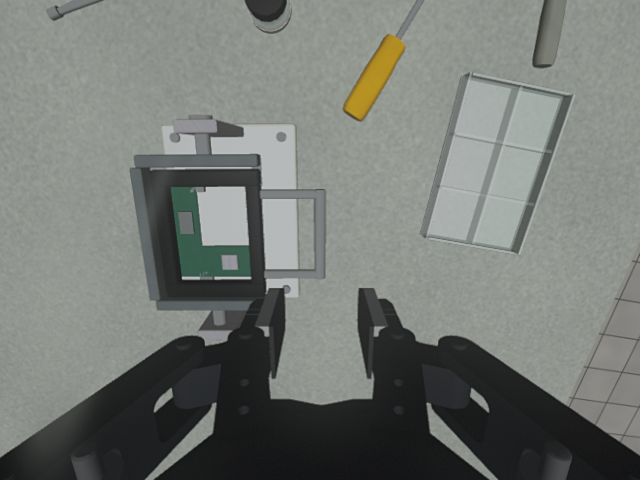

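View pics/s4.png

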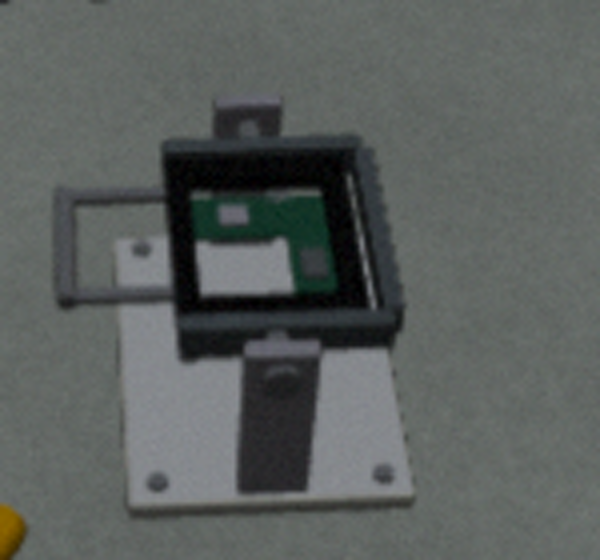

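The wrist view puts the bar at u≈320, v 190–277, against a prediction of 319 and 189–278 for flip 3.14 and pull 0. It is upside down, home and clear of the fingers.

```bash
python3 -c "
"
python3 - <<'E'
from cell import bot
print(bot.close_job())
E
```

```text
the job is handed in; nothing more can be done
None
```

The job is handed in: I tugged the L-board carrier about 9 mm out to its latch and held it 0.6 s, then swung it fully upside down and let go; the last pictures show it level and sprung home, and the other stand was left alone.

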